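# Start-up check of the packing scale

### The arm

A 7-joint arm with a two-finger parallel gripper is mounted at the origin on the work surface. World frame = base frame: x ahead of the robot, y to its left, z up, the work surface at z = 0. Lengths are in m, angles in rad, forces in N, time in s.
With the tool pointing down it reaches from about 0.375 to 0.925 m from the base axis. Payload 3.1 kg.
Tool frame: the origin (TCP) lies between the finger pads; the fingertips stand 22 mm ahead of it and the grasp point (between the pads) lies 3 mm ahead of it; z points along the fingers, y is the line along which they close (so a half turn about z gives the same grasp; the last joint's range is limited). The gripper opens to 85 mm and grips with 20 to 120 N. Pads are 22 mm wide; open, the fingers measure 114 mm over their backs; the gripper's body (76 mm by 85 mm) begins 54 mm behind the grasp point. The pads swing forward as they close: fully open they stand 13 mm farther back than shut.
Start: joints at [-1.201, 0.383, 0.044, 1.598, -0.018, 1.161, -0.05], TCP at [0.293, 0.58, 0.253] pointing down, gripper open.
Joint ranges: [-2.61, 2.61], [-0.41, 2.15], [-1.48, 1.57], [0, 2.5], [-1.57, 4.71], [0.05, 1.97], [-2.85, 2.85]. Speed limits (rad/s): [2.79, 2.79, 3.14, 3.14, 3.14, 3.14, 3.14].

### API

Orientations are given as [roll, pitch, yaw] about the fixed x, y, z axes, in that order (R = Rz(yaw) Ry(pitch) Rx(roll)).
In Python, from plant import * gives the robot as it stands. The module is installed in compiled form; this text tells all that it offers. Calls block until the motion is done:
- move_to(position, orientation): joint-space move of the TCP to a pose.
- line_to(position, ori=None, velocity=0.15, f_stop=None): straight line of the TCP; ori=None keeps the orientation; velocity is the mean speed in m/s. With f_stop (N) it stops when the force on the tool has changed by that much, and returns True; else False.
- movej(angles): joint-space move.
- move_gripper(opening, newtons=None): finger opening in m; newtons is the grip in N (None keeps the last); returns when the fingers have stopped.
- hold(seconds).
- ik(position, orientation): joint angles nearest the present ones, or None.
- camera(name): name is "side" or "top" or "wrist"; returns (picture, depth): 400x640x3 uint8, red, green, blue; 400x640 float32, m along the optical axis (not along the pixel's ray), 0 where there is no reading.
- camera_info(name): a dict with "fx", "fy", "cx", "cy" (pixels), "view" (4x4, takes a point from world to camera coordinates). Camera axes: x right, y down, z forward; pixel columns grow to the right and rows downward; lengths in m; the calibration is good to about 2 mm. A picture is of the moment at which its call begins: read the wrist's pose just before it. camera_info takes no time and is no camera call; for the wrist camera it gives the pose at the moment of the call.
A pose or a line that the arm cannot do raises Unreachable and nothing moves.
- job_done(): hands the job in; it is judged then, once.
Readings, each from a call of its own:
- get_time_s(): time.
- get_qpos(): joint angles.
- get_dq(): joint speeds.
- get_tau(): joint torques, N m.
- get_position(): TCP position.
- get_tcp_rot(): TCP orientation.
- get_ft_force(): force on the tool from outside, world axes, zero at the start.
- get_moment(): the same for the moment, N m.
- get_finger_gap(): finger opening in m.
- get_finger_force(): force on a finger pad.
Only numpy, scipy, OpenCV 4.12 (cv2) and the standard library are available. Lean on these libraries where they do the work, as an engineer would, in place of code of your own. Each camera call takes 0.05 s, during which the arm holds its last target. There are 200 camera calls.

### The job

Get the packing scale ready, pressing lightly with the fingertips and in this order: push down the raised far end of the rocker switch until it has tipped fully over and stays, then press down on top of the rice bar lying on the weighing pan so that the pan dips visibly, and let it come back up; last, press the long key well down and let it spring back. Do not lift or shift the bar, do not press the small round key, and leave the other things on the table alone.

Things in the scene. Friction and masses are not known exactly. Their poses are not given: they have to be found in the camera images.
- scale: Grey bench scale, 330 (x) x 270 (y) x 43 mm high, fixed to the table. Origin on the table under its centre; its x axis points from the console strip at the front to the pan, y to the left seen from the front, z up. On the console (115 mm from the centre towards the front) are three controls in a row along y, 80 mm apart, whose places change: the rocker switch, the long key and the round key. A display 120 x 24 mm, its top 49 mm above the table, lies behind them.
- rocker (a joint): White rocker switch, 48 mm along the scale's x, 28 mm wide, in a black housing 57 mm above the table. 0 = off: far half (towards the pan) raised by 20 degrees; 0.35 rad = on: far half level, 62 mm above the table. It turns about the scale's y, stays where left, and takes 2 to 3 N on the raised end; once over, its rubber-sprung seat sinks up to 4 mm between 5 and 15 N and comes back.
- rocker_raised (a point): Point on the top face of the rocker's far, raised half, 17 mm out from the pivot; it goes down about 6 mm as the switch is pressed on. Off, it is about 68 mm above the table.
- zero_key (a joint): Travel of the long (zero) key: white, 54 mm along the scale's y by 24 mm, in a black 64 x 34 mm base. 0 = up, 0.008 m = at its stop; it registers from about 4 mm on (3 to 3.5 N), reaches the stop at about 5.5 to 6 N, and a spring brings it back.
- zero_top (a point): Centre of the top face of the long key, 62 mm above the table when up; it goes down with the key.
- print_key (a joint): Travel of the small round key, 26 mm in diameter, not to be pressed: 0 = up, 0.008 m = at its stop; a spring as soft as the long key's.
- print_top (a point): Centre of the top face of the round key, 62 mm above the table.
- pan (a joint): Dip of the weighing pan: 0 = up, 0.008 m = at its stop. It starts to dip at about 1 to 2 N of push on the bar and reaches the stop at about 7 to 8 N; a spring brings it back.
- pan_top (a point): Centre of the top face of the bare steel pan, 240 mm along the scale's y by 190 mm, 60 mm behind the scale's centre; 68 mm above the table when up.
- sample_bar: White puffed-rice bar lying loose on the pan, 160 mm long along its own y, 50 mm wide along x, 45 mm high, about 100 g. Origin at the centre of its underside, so its top is 45 mm above that; z up.
- spare_bar: Bystander: shorter rice bar lying on the table on the right of the scale, 130 mm along its y x 50 x 45 mm high; origin at the centre of its underside.
- whetstone: Bystander: dark whetstone lying on the table on the left of the scale, 120 mm along its y x 45 x 25 mm high; origin at the centre of its underside.
- scraper: Bystander: scraper with blue round handle and steel blade, 155 mm long along its x, 24 mm high, lying on the left of the scale; origin under the handle.
- rocker_base: Fixed black housing of the rocker switch, 56 x 38 x 12 mm; origin at the centre of its underside, 45 mm above the table, axes as the scale's.
- zero_base: Fixed black base of the long key, 34 x 64 x 6 mm; origin at the centre of its underside, 45 mm above the table, axes as the scale's.
- print_base: Fixed black round base of the round key, 36 mm across, 6 mm high; origin at the centre of its underside, 45 mm above the table, axes as the scale's.
Things that resemble listed ones, but are neither listed nor needed, are in the scene too. Leave any blue look-alike of the sample_bar alone.

How it is judged:
By the outcome, as a careful person would: the job done as asked, in the order asked, and still so for the second after the job is handed in, with the robot touching nothing.
It also fails if it takes over 53 s, if anything falls off the work surface, if the arm or the gripper's body presses on something with over 40 N, if the wrist force passes 120 N, or if a joint passes its speed limit or range.

## Working session

There is one attempt and no reset: what is moved stays moved. The work goes in short steps, each a Python script; the robot and the scene stay as the last script left them, time stands still between calls to the robot, and variables do not carry over. Pictures are saved under pics/ and viewed, at most 10 in all, crops included, and the job is handed in when it is done.

```bash
mkdir -p pics
cat > h.py <<'E'
from plant import *
import numpy as np, cv2
def snap(name,fn):
    info=camera_info(name); p,d=camera(name)
    cv2.imwrite('pics/'+fn+'.png',p[:,:,::-1]); np.savez('pics/'+fn+'.npz',p=p,d=d,V=info['view'],k=[info[k] for k in('fx','fy','cx','cy')])
    return p,d
def load(fn): return np.load('pics/'+fn+'.npz')
def ray(z,u,v):
    fx,fy,cx,cy=z['k']; V=z['V']; R=V[:3,:3]; t=V[:3,3]
    return -R.T@t, R.T@np.array([(u-cx)/fx,(v-cy)/fy,1])
def plane(z,u,v,h):
    o,d=ray(z,u,v); return o+d*(h-o[2])/d[2]
def cloud(z):
    fx,fy,cx,cy=z['k']; V=z['V']; v,u=np.mgrid[:400,:640]; d=z['d']
    P=np.stack([(u-cx)/fx*d,(v-cy)/fy*d,d],-1)
    return (P-V[:3,3])@V[:3,:3]
E
python3 - <<'E'
from h import *
print(get_time_s(),get_position(),get_tcp_rot(),get_finger_gap())
for n in('top','side'):
    snap(n,n+'0'); z=load(n+'0'); print(z['k'],z['V'])
a=cv2.imread('pics/top0.png');b=cv2.imread('pics/side0.png')
E
```

```text
0.0 [0.29270028 0.57938307 0.25187217] [-3.13896524e+00  1.48463183e-04  2.67386771e+00] 0.08583981250361779
[401.77572906 401.77572906 322.16925129 200.18094676] [[ 0.01248214 -0.99983343 -0.01331594  0.01401345]
 [-0.98382725 -0.00990041 -0.17884608  0.55720873]
 [ 0.17868445  0.01533296 -0.98378695  0.85774266]
 [ 0.          0.          0.          1.        ]]
[457.78459078 457.78459078 323.10804483 199.32938509] [[ 0.97005288 -0.24222977  0.0179484  -0.55254004]
 [-0.11612873 -0.52742041 -0.84163046  0.12758995]
 [ 0.21333431  0.81434173 -0.53975552  0.9477835 ]
 [ 0.          0.          0.          1.        ]]
```

View pics/top0.png

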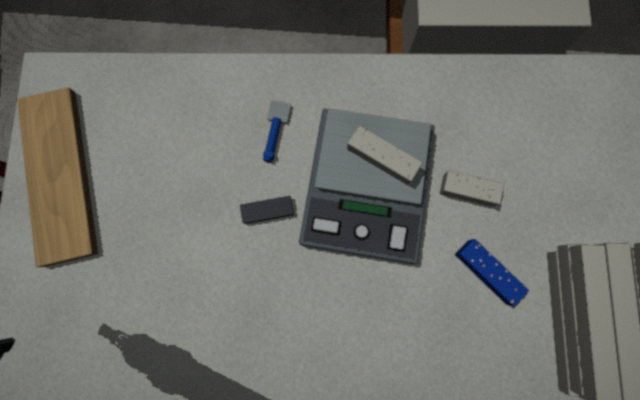

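View pics/side0.png

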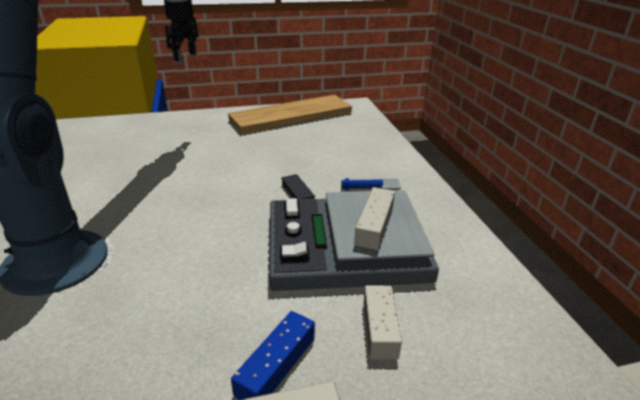

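The top view shows three candidates for the sample bar. The white bar on the pan at (385,154) fits because it lies on the pan. The white bar at (473,187) is on the table, so it is the spare. The blue bar at (492,272) is the look-alike. On the console are the long key at (326,226), the round key at (362,231) and the rocker at (398,238). The side view agrees: the rocker is at (293,250), nearest the camera, with its pan-side half raised.

Run:
```python
from h import *
z=load('top0'); p=z['p'].astype(int); C=cloud(z)
m=((p.min(2)>140)).astype(np.uint8)
n,l,s,c=cv2.connectedComponentsWithStats(m)
for i in range(1,n):
    if s[i,4]>40 and 300<c[i][0]<440 and 110<c[i][1]<260:
        pts=np.argwhere(l==i)[:,::-1].astype(np.float32)
        r=cv2.minAreaRect(pts); h=.113 if c[i][1]<190 else .062
        W=np.array([plane(z,u,v,h)[:2] for u,v in cv2.boxPoints(r)])
        print(c[i].round(1),s[i,4],plane(z,*c[i],h).round(4),W.round(3).tolist(),np.median(C[l==i],0).round(3))
a=plane(z,326,226,.062);b=plane(z,398,238,.062);d=a-b;print('yaw',np.arctan2(-d[0],d[1]),np.linalg.norm(d))
cv2.imwrite('pics/crop0.png',cv2.resize(z['p'][100:270,290:520,::-1],None,fx=3.4,fy=3.4,interpolation=cv2.INTER_CUBIC))
```

```text
[325.3 224.9] 157 [0.4996 0.0124 0.062 ] [[0.495, 0.036], [0.511, 0.034], [0.504, -0.012], [0.488, -0.009]] [0.499 0.013 0.062]
[361.3 230.9] 55 [ 0.4871 -0.0668  0.062 ] [[0.496, -0.06], [0.496, -0.075], [0.478, -0.075], [0.478, -0.059]] [ 0.487 -0.066  0.062]
[397.5 237. ] 179 [ 0.4747 -0.1458  0.062 ] [[0.456, -0.132], [0.496, -0.138], [0.493, -0.16], [0.453, -0.153]] [ 0.475 -0.145  0.064]
yaw -0.15497682565996862 0.1596894722234813
```

View pics/crop0.png

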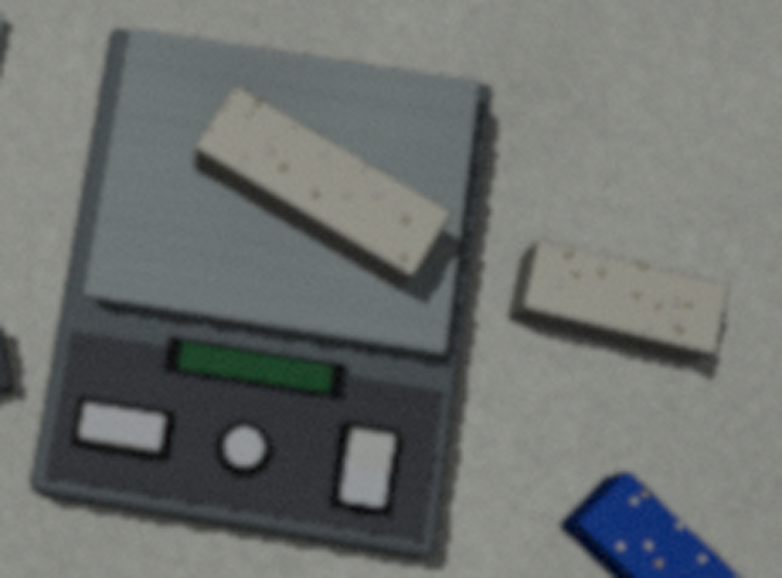

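The crop confirms it. The white speckled bar is on the pan at about (325,185) in the crop, the white spare is on the table at (620,297), and the blue one is off to the side. Long key (123,428), round key (245,447), rocker (368,468). Next I'll move above the scale with the gripper shut and take a wrist look.

Run:
```python
from h import *
z=load('top0'); C=cloud(z)
m=((C[...,2]>.1)&(C[...,2]<.125)&(abs(C[...,0]-.65)<.12)&(abs(C[...,1]+.1)<.15)).astype(np.uint8)
cn=max(cv2.findContours(m,0,2)[0],key=cv2.contourArea)
W=np.array([plane(z,*q[0],.113)[:2] for q in cn],np.float32); print('bar',cv2.minAreaRect(W))
move_gripper(0.0,20)
move_to([0.52,-0.10,0.27],[np.pi,0,np.pi-.155]); print(get_time_s(),get_position(),get_tcp_rot(),get_qpos(),get_ft_force(),get_finger_gap())
snap('wrist','w1')
```

```text
bar ((0.6488030552864075, -0.11236779391765594), (0.15934695303440094, 0.05341808497905731), 58.45485305786133)
3.4083 [ 0.52039392 -0.09873142  0.26996029] [ 3.14136782e+00 -1.79841132e-05  2.98876741e+00] [-0.58543539  0.16273185  0.77085511  1.89719955 -0.12537506  1.13023284
  1.6504443 ] [-0.61397397  0.61840564 -0.02275122] -9.184706055891513e-05
```

View pics/w1.png

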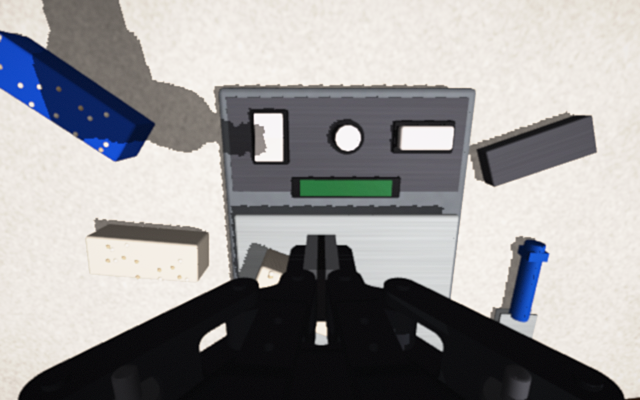

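The wrist view shows the rocker at (269,137), the round key at (348,137), the long key at (426,137) and the closed fingertips near (322,240). I'll check those positions by ray casting, then press the rocker's far end.

```bash
cat >> h.py <<'E'
YAW=-.155; ex=np.array([np.cos(YAW),np.sin(YAW)]); ORI=[np.pi,0,np.pi+YAW]
def press(xy,ztop,zmin,f,v=.015,ori=ORI,settle=.3):
    "hover, descend until force f or tip height zmin, report, rise"
    move_to([*xy,ztop+.06+.022],ori); line_to([*xy,ztop+.008+.022],velocity=.08); hold(.3)
    f0=get_ft_force(); hit=line_to([*xy,zmin+.022],velocity=v,f_stop=f); hold(settle)
    print('hit',hit,'tip z',round(get_position()[2]-.022,4),'xy',get_position()[:2].round(4),'dF',(get_ft_force()-f0).round(2),'t',get_time_s())
E
python3 - <<'E'
from h import *
z=load('w1')
for n,(u,v),h in (('rock',(269,137),.064),('print',(348,137),.062),('zero',(426,137),.062)): print(n,plane(z,u,v,h).round(4))
r=np.array([.4747,-.1458])+.017*ex; print(r)
press(r,.072,.060,5)
snap('side','s1')
p=get_position(); line_to([p[0],p[1],.16],velocity=.1); snap('side','s2')
a=np.vstack([cv2.resize(cv2.imread(f'pics/{f}.png')[190:290,255:445],None,fx=3,fy=3,interpolation=2) for f in('s1','s2')])
cv2.imwrite('pics/s12.png',a)
E
```

```text
rock [ 0.475  -0.1444  0.064 ]
print [ 0.4872 -0.0661  0.062 ]
zero [0.4992 0.0116 0.062 ]
[ 0.4914962  -0.14842446]
hit True tip z 0.0619 xy [ 0.4927 -0.1487] dF [-0.52 -0.03  6.97] t 6.6083
```

View pics/s12.png

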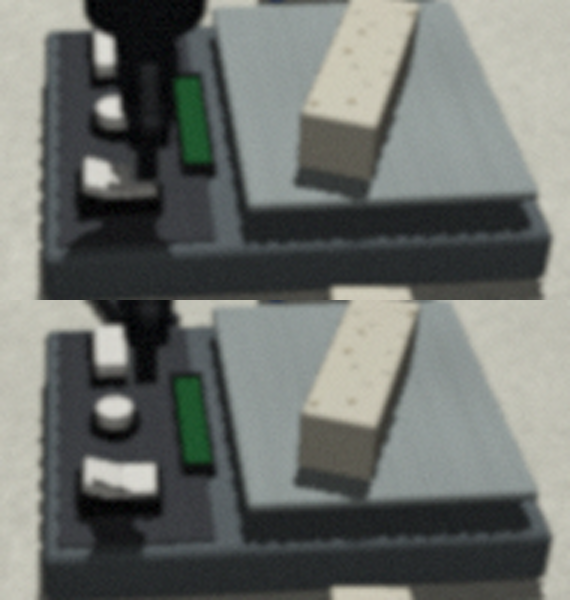

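After the press (lower half of the image) the near half is raised at about (100,470) and the far half lies level at about (140,475). So the switch has tipped over at a tip height of 61.9 mm. I'll check the far half's slope from the depth data, and press the bar only if it's level.

Run:
```python
from h import *
z=load('s2'); C=cloud(z); r=np.array([.475,-.145])
ey=np.array([-ex[1],ex[0]])
d=C[...,:2]-r; X=d@ex; Y=d@ey; Z=C[...,2]
m=(abs(Y)<.013)&(abs(X)<.026)&(Z>.056)&(Z<.08)
for a in np.arange(-.024,.024,.006):
    k=m&(X>=a)&(X<a+.006); print(round(a*1e3),k.sum(),np.median(Z[k]).round(4))
k=m&(X>.004)&(X<.022); s=np.polyfit(X[k],Z[k],1)[0]; print('far slope deg',np.degrees(np.arctan(s)))
k=m&(X<-.004)&(X>-.022); print('near',np.degrees(np.arctan(np.polyfit(X[k],Z[k],1)[0])))
```

```text
-24 26 0.0682
-18 23 0.0673
-12 24 0.0655
-6 24 0.0636
0 26 0.0618
6 25 0.0625
12 25 0.0626
18 24 0.0617
far slope deg 0.47428182691454457
near -12.309267523265783
```

The far half is level (0.5°, 62 mm), so the rocker is fully over. Now the bar: press at its centre, then let it come back up.

Run:
```python
from h import *
snap('side','b0')
press([.6488,-.1124],.113,.1065,7); snap('side','b1')
p=get_position(); line_to([p[0],p[1],.15],velocity=.04); line_to([p[0],p[1],.19],velocity=.1); hold(.3); snap('side','b2'); print(get_time_s())
ey=np.array([-ex[1],ex[0]]); r=np.array([.6006,-.084])+.06*ex
for f in('b0','b1','b2'):
    C=cloud(load(f)); d=C[...,:2]-r; X=d@ex;Y=d@ey;Z=C[...,2]
    k=(abs(X)<.09)&(Y<-.06)&(Y>-.115)&(Z>.055)&(Z<.075); k2=k&(X<-.03)
    b=(Z>.098)&(Z<.118)&(abs(X)<.09)&(abs(Y)<.12)
    print(f,k2.sum(),Z[k2].mean().round(4),b.sum())
a=np.vstack([cv2.resize(cv2.imread(f'pics/{f}.png')[180:290,255:445],None,fx=2.2,fy=1.8,interpolation=2) for f in('b0','b1','b2')])
cv2.imwrite('pics/b012.png',a)
```

```text
hit False tip z 0.1074 xy [ 0.6488 -0.1124] dF [-3.53  0.43  5.87] t 10.8833
12.525
b0 451 0.0683 1251
b1 494 0.0631 917
b2 443 0.0681 1255
```

View pics/b012.png

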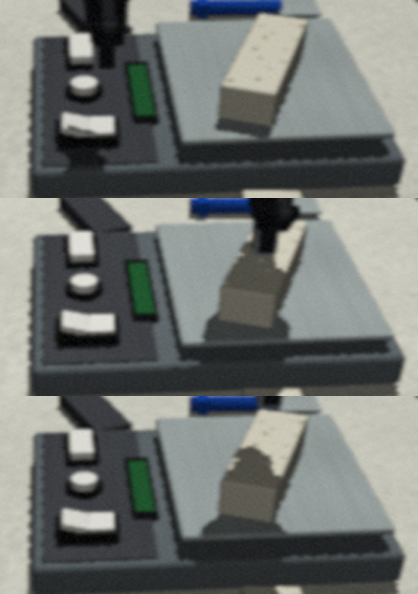

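The pan dipped 5.2 mm (middle strip) and returned to 68.1 mm (bottom strip), and the bar and rocker look unchanged. Now the long key.

Run:
```python
from h import *
press([.4994,.012],.062,.0548,6.5); snap('side','z1')
p=get_position(); line_to([p[0],p[1],.12],velocity=.04); line_to([p[0],p[1],.25],velocity=.15); hold(.3); snap('side','z2'); print(get_time_s())
ey=np.array([-ex[1],ex[0]])
for f in('b2','z1','z2'):
    C=cloud(load(f))
    o=[]
    for c in([.4994,.012],[.4872,-.0664]):
        d=C[...,:2]-c; X=d@ex;Y=d@ey; k=(abs(X)<.008)&(abs(Y)<(.024 if c[1]>0 else .009))&(C[...,2]<.07)
        o.append((k.sum(),C[...,2][k].mean().round(4)))
    print(f,o)
a=np.vstack([cv2.resize(cv2.imread(f'pics/{f}.png')[180:290,255:445],None,fx=2.6,fy=2.6,interpolation=2) for f in('z1','z2')])
cv2.imwrite('pics/z12.png',a)
```

```text
hit False tip z 0.055 xy [0.4994 0.012 ] dF [-1.1  -0.64  5.52] t 15.9083
18.5583
b2 [(np.int64(81), np.float64(0.0618)), (np.int64(39), np.float64(0.0619))]
z1 [(np.int64(60), np.float64(0.0587)), (np.int64(39), np.float64(0.062))]
z2 [(np.int64(84), np.float64(0.0618)), (np.int64(38), np.float64(0.0617))]
```

View pics/z12.png

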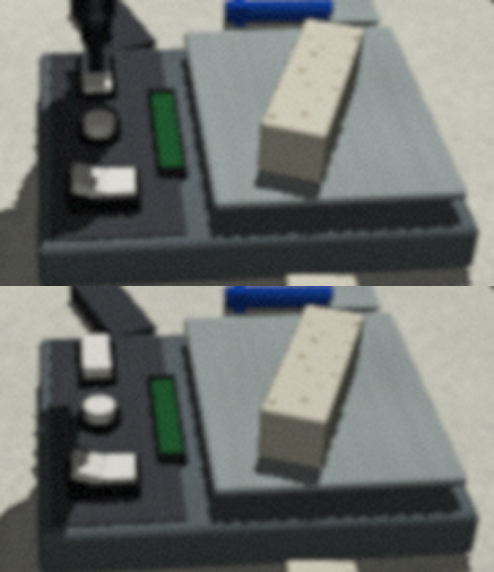

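The long key went down about 7 mm at 5.5 N and sprang back to 61.8 mm (lower image, (97,355)). The round key stayed up, the rocker is still on, and the bar hasn't moved. The arm is clear, so I'll hand in.

```bash
python3 -c "
from plant import *
print(job_done(),get_time_s())"
```

```text
the job is handed in; nothing more can be done
the job is handed in; nothing more can be done
```

I handed the job in at about 18.6 s: the rocker is tipped fully on, the bar press dipped the pan about 5 mm and it came back up, and the long key went down about 7 mm and sprang back; the bar and the round key stayed put in the camera checks, and the arm ended clear of everything.

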